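# File a wing nut in the sorting carousel

### The arm

A 6-joint arm with a two-finger parallel gripper is mounted at the origin on a cart in front of the work surface, level with it; the furniture and walls round the work are solid. World frame = base frame: x ahead of the robot, y to its left, z up, the work surface at z = 0. Lengths are in m, angles in rad, forces in N, time in s.
With the tool pointing down it reaches from about 0.25 to 0.8 m from the base axis. Payload 8.5 kg.
Tool frame: the origin (TCP) lies on the mounting face of the last link; the fingertips stand 173 mm ahead of it and the grasp point (between the pads) lies 155 mm ahead of it; z points along the fingers, y is the line along which they close (so a half turn about z gives the same grasp; the last joint's range is limited). The gripper opens to 85 mm and grips with 20 to 120 N. Pads are 22 mm wide; open, the fingers measure 114 mm over their backs; the gripper's body (76 mm by 85 mm) begins 54 mm behind the grasp point. The pads swing forward as they close: fully open they stand 13 mm farther back than shut.
Start: joints at [1.144, 0.238, -0.013, 1.319, 0, 1.571], TCP at [0.217, 0.478, 0.405] pointing down, gripper open.
Joint ranges: [-2.66, 2.66], [-1.03, 1.9], [-1.14, 1.46], [-1.82, 2.27], [-1.45, 1.34], [-3.14, 3.14]. Speed limits (rad/s): [2.22, 2.22, 2.79, 3.14, 3.14, 3.14].

### API

Orientations are given as [roll, pitch, yaw] about the fixed x, y, z axes, in that order (R = Rz(yaw) Ry(pitch) Rx(roll)).
In Python, from station import sense, get_image, camera_model, close_job gives the robot as it stands.
- The arm moves only by the tool drive_tool, never from a script. Its argument "moves" is a list that holds one entry, the list of rows, each a list of 7 numbers: the shift along the tool's x, y, z in cm, then the turn, a rotation vector about the tool's x, y, z in degrees, then the finger opening in cm, from 0 to 8.54. A call has 1 to 20 rows; each row is the pose to reach, as a shift and turn from the pose commanded when the call began, along the tool's axes at that moment; what a row does not reach only later rows make up. A row lasts 1/8 s, in which the tool goes at most 62.5 mm and 10.7 degrees, less where a joint would pass 70% of its speed; a pose out of reach is approached as far as the arm can. A call with a gripper value outside its range is refused whole. The fingers move at their own pace and stop on an object; the grip force is fixed at half the most. Time passes only in rows, so rows that repeat a pose let the fingers close. It gives the time, the measured TCP pose, the force, the opening and the grip force at its end, in the units of the state.
- sense(): the state, without advancing time (a new reading comes with each control period).
- get_image(name): name is "side" or "top" or "wrist"; returns the picture (480x640x3 uint8, blue, green, red); there is no depth.
- camera_model(name): a dict with "fovy" (degrees; the focal length in pixels is half the picture's height over the tangent of half this angle, whatever the lens; pixels are square), "cx", "cy" (the principal point, pixels), "dist_coeffs" ([k1, k2, p1, p2, k3] as OpenCV has them; the pictures are not rectified), "world_to_cam" (4x4, takes a point from world to camera coordinates); the wrist camera has in their place "tool_from_camera" (4x4, takes a point from camera to tool coordinates, whose origin is the TCP and whose axes are the flange's). Camera axes: x right, y up, looking along -z (the intrinsics and any distortion apply to the point x, -y, -z); pixel columns grow to the right and rows downward; lengths in m; the calibration is good to about 2 mm. A picture is of the moment at which its call begins: read the wrist's pose just before it. camera_model takes no time and is no camera call.
- close_job(): hands the job in; it is judged then, once.
The state is a dict: "time_s": time; "joint_positions": joint angles; "joint_vel": joint speeds; "joint_efforts": joint torques, N m; "tool_pos": TCP position; "eef_rot": TCP orientation; "force": force on the tool from outside, world axes, zero at the start; "ft_torque": the same for the moment, N m; "opening": opening from 0.0 (shut) to 1.0 (fully open); "gripper_force": force on a finger pad.
Only numpy, scipy, OpenCV 4.12 (cv2) and the standard library are available. Lean on these libraries where they do the work, as an engineer would, in place of code of your own. Each camera call takes 0.05 s, during which the arm holds its last target. There are 200 camera calls.

### The job

Turn the hardware carousel (it has a bar knob on its axis) until the bin whose sample on the flange is a wing nut lies squarely under the opening in the cover, then pick the loose wing nut off the bench and drop it through the opening into that bin. Leave that bin under the opening, and do not shift the loose sleeve and bracket.

Things in the scene. Friction and masses are not known exactly. Their poses are not given: they have to be found in the camera images.
- wing_nut: The loose steel wing nut, 80 g. Round hub 22 mm in diameter, 26 mm high (sides upright up to 18 mm, then tapering); two wings 7 mm thick run along its own x axis, about 45 mm over both tips, and rise to 29 mm. It starts standing flat on the bench, in front of the carousel. Origin: centre of the hub's underside, z up.
- sleeve: Bystander: loose plain steel tube standing upright, 22 mm in diameter, 22 mm high, with a 16 mm hole. Origin: centre of its underside. It must not be shifted.
- bracket: Bystander: loose steel L-bracket standing on one leg, 30 x 20 mm on the bench, 30 mm high, 4 mm thick. Origin: centre of its underside, the upright leg at its -x end. It must not be shifted.
- opening (a point): Centre of the one opening in the carousel's fixed plywood cover, at the cover's top face (64 mm above the bench), 50 mm from the axis. The cover is a disc of 79 mm radius, 4 mm thick, with an 84 degree wedge cut out from axis to edge, facing roughly towards the robot (its bearing differs between starts). Opposite the opening a post outside the tray (69 mm high) holds the cover.
- wing_bin (a point): Centre of the floor of the wing nut bin (17 mm above the bench, 50 mm from the axis); turns with the tray. On the flange outside each bin, at the middle of its arc, a steel sample is fixed: wing nut, sleeve, bracket or square nut. The bin is under the opening when this point lies straight below opening.
- tray_axis (a point): Point on the upright turning axis of the round wooden tray (210 mm in diameter), 17 mm above the bench, level with the bin floors. Its axes turn with the tray; the walls between the four quarter-round bins lie along its x and y, the wing nut bin is at -x, +y. Bins: inner radius 12 mm, outer 77 mm, walls 3 mm thick, tops 55 mm above the bench. Outside them a flange 25 mm wide.
- knob (a point): Top centre of the dark wooden bar knob on the axis above the cover, with which the tray is turned: 56 x 14 mm, 26 mm high, its top 94 mm and its underside 68 mm above the bench. It is fixed to the tray; its length lies halfway between the +x and +y axes of its frame (the same axes as tray_axis), so it stands across the opening's direction when the wing nut bin is under the opening.
- tray (a joint): Turn of the tray in rad, counter-clockwise seen from above, from -3.5 to 9.8 at most. At 0 (and at 6.283) the wing nut bin lies exactly under the opening. It turns with a little friction (0.08 N m) and stays where it is left; no detents.
There are look-alikes about, which are no part of the job. What is shaped like the wing_nut but green or turquoise is not meant.

How it is judged:
By the outcome, as a careful person would: the job done as asked, in the order asked, and still so for the second after the job is handed in, with the robot touching nothing.
It also fails if it takes over 64 s, if anything falls off the work surface, if the arm or the gripper's body presses on something with over 40 N, if the wrist force passes 120 N, or if a joint passes its speed limit or range.

## Working session

There is one attempt and no reset: what is moved stays moved. The work goes in short steps, Python scripts to look and compute and a tool call to move; the robot and the scene stay as the last step left them, time stands still between calls to the robot, and variables do not carry over. Pictures are saved under pics/ and viewed, at most 10 in all, crops included, and the job is handed in when it is done.

Besides the shell and the picture viewer there is one more tool, called after "Emit:" in YAML: its name, and indented under it one key for each argument. drive_tool: Moves the arm, as the interface text tells. Its arguments: {"type":"object","properties":{"moves":{"type":"array"}},"required":["moves"]}

```bash
mkdir -p pics; cat > h.py <<'E'
import numpy as np,cv2,json
from station import *
from scipy.spatial.transform import Rotation as R
def pose():
    s=sense();T=np.eye(4);T[:3,:3]=R.from_euler('xyz',s['eef_rot']).as_matrix();T[:3,3]=s['tool_pos'];return T
def cam(name,T=None):
    m=camera_model(name);f=240/np.tan(np.radians(m['fovy'])/2)
    K=np.array([[f,0,m['cx']],[0,f,m['cy']],[0,0,1]]);d=np.array(m['dist_coeffs'],float)
    C=np.linalg.inv(np.array(m['world_to_cam'])) if 'world_to_cam' in m else T@np.array(m['tool_from_camera'])
    return K,d,C
def px2w(name,px,z,T=None):
    K,d,C=cam(name,T);u=cv2.undistortPoints(np.array(px,float).reshape(-1,1,2),K,d).reshape(-1,2)
    r=np.c_[u[:,0],-u[:,1],-np.ones(len(u))]@C[:3,:3].T
    o=C[:3,3];return o+r*((np.asarray(z)-o[2])/r[:,2])[:,None]
def w2px(name,P,T=None):
    K,d,C=cam(name,T);p=(np.atleast_2d(P)-C[:3,3])@C[:3,:3]
    return cv2.projectPoints(p*[1,-1,-1],np.zeros(3),np.zeros(3),K,d)[0].reshape(-1,2)
E
python3 - <<'E'
from h import *
print(sense())
for n in('top','side','wrist'):
    cv2.imwrite(f'pics/{n}0.png',get_image(n)); print(n,np.round(cam(n,pose())[2],3).tolist(),cam(n,pose())[0][0,0])
E
```

```text
{'time_s': 0.0, 'joint_positions': array([ 1.14402041e+00,  2.38807481e-01, -1.42703790e-02,  1.31919913e+00,
        1.15786193e-05,  1.57082522e+00]), 'joint_vel': array([ 0.00128655, -0.0012578 , -0.0013575 , -0.00021322, -0.00063087,
       -0.00053603]), 'joint_efforts': array([ 2.97374427e-03, -5.38774645e+01,  3.46440840e+01,  1.82986341e-02,
        1.88938902e-04,  1.78006474e-05]), 'tool_pos': array([0.21724725, 0.47775944, 0.40405715]), 'eef_rot': array([-3.14011199e+00, -1.15358223e-05,  2.71478782e+00]), 'force': array([-0.24633214,  0.36021441, -0.54024436]), 'ft_torque': array([ 0.02225745, -0.00229932,  0.00836842]), 'gripper_force': 0.0, 'opening': 0.9991460704820393}
top [[0.012, 0.996, -0.092, 0.351], [-1.0, 0.009, -0.027, 0.296], [-0.026, 0.092, 0.995, 0.984], [0.0, 0.0, 0.0, 1.0]] 559.182636622606
side [[-0.947, 0.155, -0.282, 0.189], [-0.322, -0.478, 0.818, 1.027], [-0.008, 0.865, 0.502, 0.511], [0.0, 0.0, 0.0, 1.0]] 529.7157191208095
wrist [[0.414, -0.874, -0.256, 0.153], [0.91, 0.397, 0.117, 0.507], [-0.001, -0.282, 0.959, 0.373], [0.0, 0.0, 0.0, 1.0]] 332.2985971416516
```

View pics/top0.png

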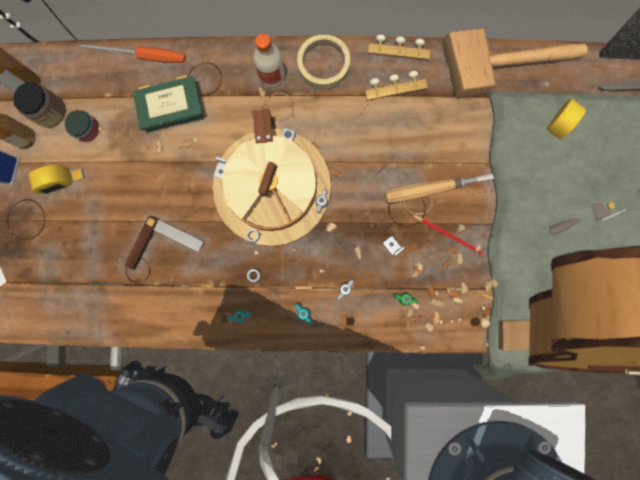

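The top view shows these wing-nut look-alikes:
- steel at (346,288)
- green at (405,298)
- turquoise at (303,314) and (238,315)
- the fixed steel sample on the flange at (322,200)

I choose the steel one at (346,288). The loose sleeve is at (253,275), the loose bracket at (392,243) and the knob at about (268,179). Next is a close crop.

```bash
python3 - <<'E'
from h import *
im=cv2.imread('pics/top0.png')
cv2.imwrite('pics/crop1.png',cv2.resize(im[120:320,205:425],None,fx=3,fy=3,interpolation=cv2.INTER_CUBIC)[:600])
E
```

```text
(no output)
```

View pics/crop1.png

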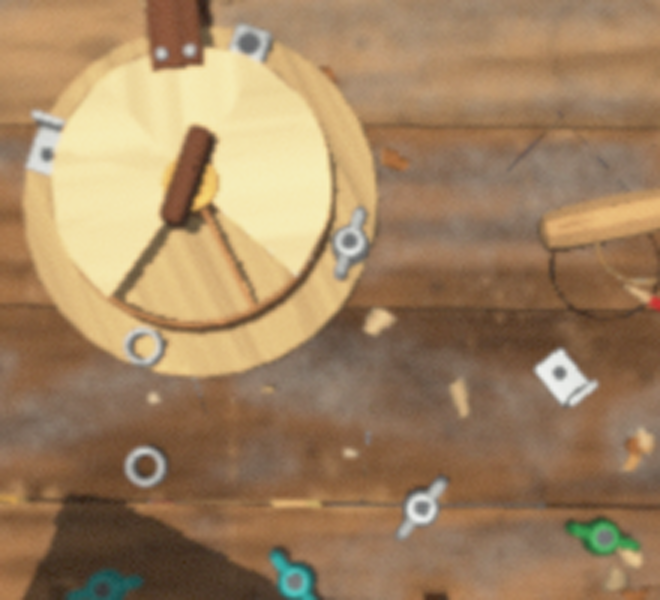

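The crop confirms plain steel: hub at crop (422,508), i.e. full-image (345.7,289.3), with wing tips at crop (400,537) and (443,481). The wing nut sample is at crop (350,241), and the opening's corners are at (113,293) and (297,277).

```bash
python3 - <<'E'
from h import *
f=lambda L,z:px2w('top',np.array(L,float)/3+[205,120],z)
s=f([[350,241],[43,152],[250,43],[144,346]],[.035,.03,.03,.035]);print('samples',s.round(4))
ax=s.mean(0);print('axis',ax, np.hypot(*(s-ax)[:,:2].T))
print('sample az',np.degrees(np.arctan2(*(s-ax)[:,1::-1].T)))
c=f([[113,293],[297,277]],.064);v=(c-ax)[:,:2];print('corners',c,np.hypot(*v.T),np.degrees(np.arctan2(v[:,1],v[:,0])))
k=f([[200,132],[175,218]],.094);print('knob',k,k.mean(0),np.linalg.norm(k[0]-k[1]),np.degrees(np.arctan2(*(k[0]-k[1])[1::-1])))
n=f([[422,508],[400,537],[443,481]],[.026,.029,.029]);print('nut',n,np.degrees(np.arctan2(*(n[2]-n[1])[1::-1])),np.linalg.norm(n[1]-n[2]))
print('sleeve,br',f([[145,466],[562,372]],[.022,.01]))
E
```

```text
samples [[0.5014 0.3088 0.035 ]
 [0.5536 0.4884 0.03  ]
 [0.6189 0.3685 0.03  ]
 [0.44   0.4258 0.035 ]]
axis [0.52847215 0.39784093 0.0325    ] [0.09309107 0.09395925 0.09508526 0.0927709 ]
sample az [-106.89627361   74.50760374  -18.00264108  162.48859411]
corners [[0.46671803 0.43977521 0.064     ]
 [0.47645099 0.33750976 0.064     ]] [0.0746462  0.07966211] [ 145.82144103 -130.76988696]
knob [[0.5512938  0.38987179 0.094     ]
 [0.5039664  0.4024383  0.094     ]] [0.5276301  0.39615504 0.094     ] 0.04896733633401399 -14.87021351084998
nut [[0.34975571 0.26632617 0.026     ]
 [0.33323593 0.27874663 0.029     ]
 [0.36517101 0.25461761 0.029     ]] -37.0734056744867 0.04002572322489456
sleeve,br [[0.37188487 0.42550188 0.022     ]
 [0.42939854 0.18492747 0.01      ]]
```

```bash
cat >> h.py <<'E'
def go(x,y,z,az):
    "tool-axis shift (cm) and z turn (deg) to reach TCP x,y,z with closing line at azimuth az, tool straight down"
    T=pose();d=T[:3,:3].T@(np.array([x,y,z])-T[:3,3])*100
    yaw=np.radians(az+90);G=R.from_euler('xyz',[np.pi,0,yaw]).as_matrix()
    a=np.degrees(R.from_matrix(T[:3,:3].T@G).as_rotvec())
    print('go',d.round(2),a.round(2))
E
python3 - <<'E'
from h import *
go(.528,.397,.34,74)
E
```

```text
go [-31.63   5.52   6.42] [-0.06 -0.01 -8.45]
```

Emit:
drive_tool:
  moves:
    - [[-2,0.3,0.4,0,0,-1,8.5],[-6,1,1.2,0,0,-2,8.5],[-11,1.9,2.2,0,0,-3,8.5],[-16,2.8,3.2,0,0,-4.5,8.5],[-21,3.7,4.2,0,0,-6,8.5],[-26,4.6,5.2,0,0,-7,8.5],[-29.5,5.2,6,0,0,-8,8.5],[-31.6,5.5,6.4,0,0,-8.5,8.5],[-31.6,5.5,6.4,0,0,-8.5,8.5],[-31.6,5.5,6.4,0,0,-8.5,8.5],[-31.6,5.5,6.4,0,0,-8.5,8.5]]

```text
time_s: 1.52
tool_pos: [0.5267, 0.3977, 0.3413]
eef_rot: [3.141, 0.0, 2.864]
force: [-0.2, -0.1, 0.9]
opening: 0.994
gripper_force: 0.0
```

```bash
python3 - <<'E'
from h import *
T=pose();np.save('T1.npy',T);im=get_image('wrist');print(T.round(3)[:3,3],sense()['eef_rot'])
for p in ([.528,.397,.094],[.528,.397,.064]):print(w2px('wrist',p,T))
cv2.imwrite('pics/w1.png',im)
E
```

```text
[0.527 0.398 0.341] [3.14116768e+00 2.55831866e-04 2.86438018e+00]
[[316.04565172 249.78107763]]
[[316.10178884 237.40401095]]
```

View pics/w1.png

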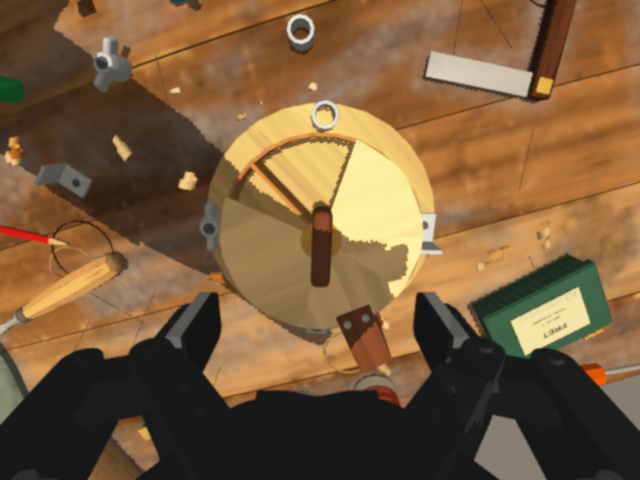

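```bash
python3 - <<'E'
from h import *
T=np.load('T1.npy');im=cv2.imread('pics/w1.png')
c=cv2.resize(im[90:350,190:450],None,fx=2.3,fy=2.3,interpolation=cv2.INTER_CUBIC)
def box(ax,a,col):
    for z in(.094,):
        P=[[s*.028,t*.007] for s,t in((1,1),(1,-1),(-1,-1),(-1,1))];r=R.from_euler('z',a,degrees=True).as_matrix()[:2,:2]
        q=(w2px('wrist',np.c_[np.array(P)@r.T+ax,[z]*4],T)-[190,90])*2.3
        cv2.polylines(c,[q.astype(int)],1,col,1)
ax=np.array([.528,.397]);box(ax,-16,(0,255,0))
b=187.5
for a in(b-42,b+42):
    e=np.r_[ax+.079*np.array([np.cos(np.radians(a)),np.sin(np.radians(a))]),.064]
    q=((w2px('wrist',np.array([np.r_[ax,.064],e]),T)-[190,90])*2.3).astype(int);cv2.line(c,tuple(map(int,q[0])),tuple(map(int,q[1])),(0,0,255),1)
t=np.linspace(0,6.283,60)
for r,z,col in((.079,.064,(255,0,0)),):
    q=(w2px('wrist',np.c_[ax[0]+r*np.cos(t),ax[1]+r*np.sin(t),0*t+z],T)-[190,90])*2.3
    cv2.polylines(c,[q.astype(int)],1,col,1)
cv2.imwrite('pics/w1c.png',c)
E
```

```text
(no output)
```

View pics/w1c.png

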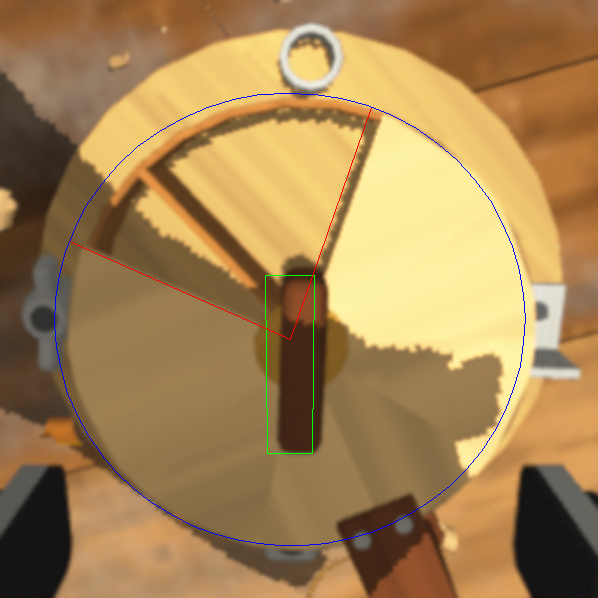

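```bash
python3 - <<'E'
from h import *
T=np.load('T1.npy')
f=lambda L,z:px2w('wrist',np.array(L,float)/2.3+[190,90],z,T)
print('cx',cam('wrist',T)[0])
k=f([[305,275],[299,452]],.094);print(k,k.mean(0),np.linalg.norm(k[0]-k[1]),np.degrees(np.arctan2(*(k[1]-k[0])[1::-1])))
a=k.mean(0)
c=f([[380,117],[80,250]],.064);v=(c-a)[:,:2];print(c,np.hypot(*v.T),np.degrees(np.arctan2(v[:,1],v[:,0]))%360)
s=f([[44,315],[311,58]],[.035,.037]);v=(s-a)[:,:2];print(s,np.hypot(*v.T),np.degrees(np.arctan2(v[:,1],v[:,0]))%360)
go(a[0],a[1],.2425,75.5)
E
```

```text
cx [[332.29859714   0.         316.71914619]
 [  0.         332.29859714 237.13747829]
 [  0.           0.           1.        ]]
[[0.5022166  0.40886171 0.094     ]
 [0.55519852 0.39216645 0.094     ]] [0.52870756 0.40051408 0.094     ] 0.05555011719599558 -17.490286977099526
[[0.46647416 0.44359341 0.064     ]
 [0.48016634 0.33943056 0.064     ]] [0.07568899 0.0780221 ] [145.30816797 231.52690093]
[[0.5020392  0.30872291 0.035     ]
 [0.44223602 0.42876974 0.037     ]] [0.09558672 0.09097092] [253.79967659 161.90455131]
go [-0.11  0.32  9.88] [ 0.02  0.01 -1.38]
```

The overlay shows the knob about 3 mm to the image right of my first estimate. Its top runs from crop (305,275) to (299,452), so the axis is at (0.529,0.4005) and the knob bearing is about -17.5°. Next I lower, grip and stop.

Emit:
drive_tool:
  moves:
    - [[-0.1,0.3,2,0,0,1.6,8.5],[-0.1,0.3,5,0,0,1.6,6],[-0.1,0.3,7.5,0,0,1.6,5],[-0.1,0.3,9,0,0,1.6,4],[-0.1,0.3,9.7,0,0,1.6,3.5],[-0.1,0.3,9.8,0,0,1.6,2.5],[-0.1,0.3,9.8,0,0,1.6,1.9],[-0.1,0.3,9.8,0,0,1.6,1.6],[-0.1,0.3,9.8,0,0,1.6,1.2],[-0.1,0.3,9.8,0,0,1.6,1.0],[-0.1,0.3,9.8,0,0,1.6,1.0],[-0.1,0.3,9.8,0,0,1.6,1.0]]

```text
time_s: 3.08
tool_pos: [0.5297, 0.3999, 0.2436]
eef_rot: [3.14, 0.001, 2.835]
force: [-1.2, 0.7, 6.6]
opening: 0.149
gripper_force: 58.9
```

Emit:
drive_tool:
  moves:
    - [[0,0,0,0,0,2,1.0],[0,0,0,0,0,6,1.0],[0,0,0,0,0,11,1.0],[0,0,0,0,0,16,1.0],[0,0,0,0,0,21,1.0],[0,0,0,0,0,26,1.0],[0,0,0,0,0,31,1.0],[0,0,0,0,0,36,1.0],[0,0,0,0,0,41,1.0],[0,0,0,0,0,46,1.0],[0,0,0,0,0,51,1.0],[0,0,0,0,0,56,1.0],[0,0,0,0,0,60,1.0],[0,0,0,0,0,63,1.0],[0,0,0,0,0,64.6,1.0],[0,0,0,0,0,64.6,1.0],[0,0,0,0,0,64.6,1.0]]

```text
time_s: 5.2
tool_pos: [0.5298, 0.4, 0.2436]
eef_rot: [3.14, -0.001, 1.708]
force: [0.2, 0.8, 5.3]
opening: 0.152
gripper_force: 59.0
```

Turned 64.6°. I open, rise and look.

Emit:
drive_tool:
  moves:
    - [[0,0,0,0,0,0,2.0],[0,0,0,0,0,0,3.0],[0,0,0,0,0,0,4.0],[0,0,0,0,0,0,5.0],[0,0,-1,0,0,0,7],[0,0,-4,0,0,0,8.5],[0,0,-8,0,0,0,8.5],[0,0,-10,0,0,0,8.5],[0,0,-10,0,0,0,8.5],[0,0,-10,0,0,0,8.5]]

```text
time_s: 6.45
tool_pos: [0.5293, 0.3996, 0.3419]
eef_rot: [-3.141, 0.001, 1.708]
force: [-0.2, -0.4, -1.1]
opening: 0.993
gripper_force: 0.0
```

```bash
python3 - <<'E'
from h import *
T=pose();np.save('T2.npy',T);im=get_image('wrist');print(T.round(4)[:3,3])
c=cv2.resize(im[60:320,170:490],None,fx=2.3,fy=2.3,interpolation=cv2.INTER_CUBIC)
cv2.imwrite('pics/w2c.png',c)
E
```

```text
[0.5293 0.3996 0.3419]
```

View pics/w2c.png

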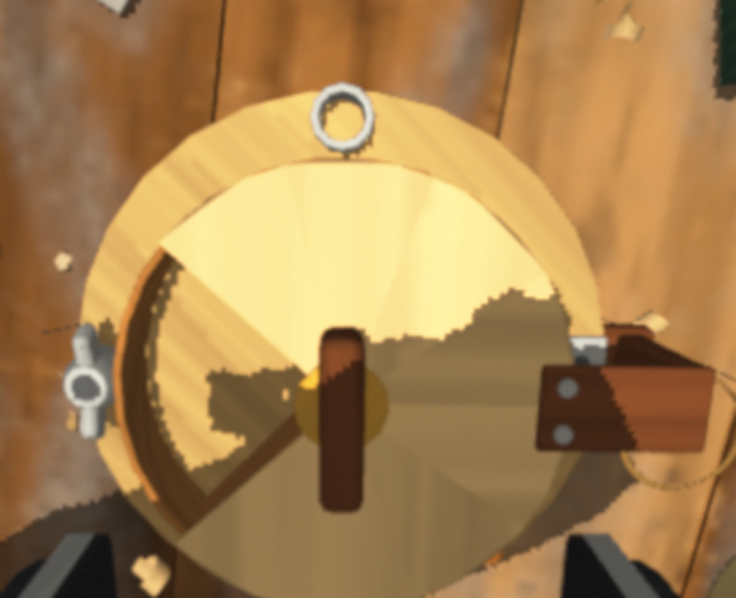

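```bash
python3 - <<'E'
from h import *
T=np.load('T2.npy')
f=lambda L,z:px2w('wrist',np.array(L,float)/2.3+[170,60],z,T)
az=lambda v:np.degrees(np.arctan2(v[:,1],v[:,0]))%360
k=f([[343,329],[341,511]],.094);a=k.mean(0);print(a,np.linalg.norm(k[0]-k[1]),az(k[1:]-k[:1]))
c=f([[160,246],[180,543]],.064)-a;print(np.hypot(*c[:,:2].T),az(c),az(c).mean())
p=f([[540,367],[537,449]],.069)-a;print('post',az(p),np.hypot(*p[:,:2].T))
s=f([[87,388],[342,118]],[.035,.037])-a;print(az(s))
go(.349,.267,.30,53)
E
```

```text
[0.53058295 0.40255455 0.094     ] 0.05668775591638943 [277.35070128]
[0.07620197 0.07900791] [147.21127638 231.22104175] 189.2161590659179
post [ 17.75378678 353.34803864] [0.06560757 0.06790015]
[190.75363408  97.72961161]
go [-10.67 -19.66   4.19] [-1.100e-01  2.000e-02 -4.515e+01]
```

The knob stands across the opening: the bin is at about 187.8° and the opening at about 188.2°. Opening corners are at crop (160,246) and (180,543), so it is square within about 1°. On to the loose wing nut.

Emit:
drive_tool:
  moves:
    - [[-0.5,-1,0.2,0,0,-3,8.5],[-2,-3.5,0.5,0,0,-9,8.5],[-3.6,-6.5,1,0,0,-16,8.5],[-5.2,-9.5,1.6,0,0,-23,8.5],[-6.8,-12.5,2.4,0,0,-30,8.5],[-8.4,-15.5,3.2,0,0,-37,8.5],[-9.8,-18,3.9,0,0,-42,8.5],[-10.7,-19.7,4.2,0,0,-45,8.5],[-10.7,-19.7,4.2,0,0,-45,7],[-10.7,-19.7,4.2,0,0,-45,7]]

```text
time_s: 7.75
tool_pos: [0.3495, 0.2672, 0.3006]
eef_rot: [3.141, 0.0, 2.492]
force: [-0.4, -0.9, -0.0]
opening: 0.819
gripper_force: 0.0
```

```bash
python3 - <<'E'
from h import *
T=pose();np.save('T3.npy',T);im=get_image('wrist');print(T.round(4)[:3,3],sense()['eef_rot'])
print(w2px('wrist',[.35,.267,.026],T))
cv2.imwrite('pics/w3c.png',cv2.resize(im[120:320,220:420],None,fx=3,fy=3,interpolation=cv2.INTER_CUBIC))
E
```

```text
[0.3495 0.2672 0.3006] [3.14130340e+00 1.23456348e-04 2.49225114e+00]
[[316.43570892 237.29994199]]
```

View pics/w3c.png

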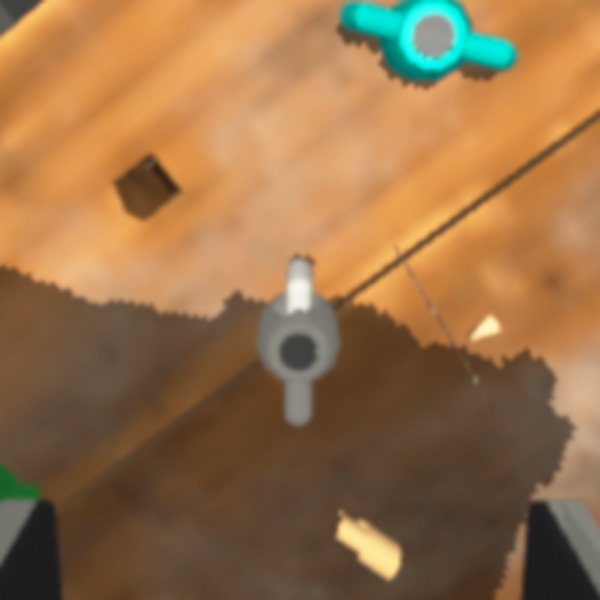

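The nut's hub top is at crop (298,350), i.e. full-image (319.3,236.7), with its wings vertical in the picture as intended. It is plain steel; the turquoise one is well away at crop (430,40).

```bash
python3 - <<'E'
from h import *
T=np.load('T3.npy')
n=px2w('wrist',np.array([[298,351],[300,265],[298,420]])/3+[220,120],[.026,.029,.029],T)
print(n,np.linalg.norm(n[1]-n[2]),np.degrees(np.arctan2(*(n[2]-n[1])[1::-1])))
go(n[0,0],n[0,1],.178,53)
E
```

```text
[[0.3511473  0.26890495 0.026     ]
 [0.33320251 0.28304999 0.029     ]
 [0.36514447 0.25829681 0.029     ]] 0.040410498642975225 -37.77361656872422
go [-0.03  0.21 12.26] [ 0.02  0.01 -0.2 ]
```

Emit:
drive_tool:
  moves:
    - [[0,0.2,2,0,0,0,7],[0,0.2,6,0,0,0,6],[0,0.2,9.5,0,0,0,5],[0,0.2,11.5,0,0,0,4.5],[0,0.2,12.3,0,0,0,4],[0,0.2,12.5,0,0,0,3.5],[0,0.2,12.5,0,0,0,3],[0,0.2,12.5,0,0,0,2.5],[0,0.2,12.5,0,0,0,2],[0,0.2,12.5,0,0,0,1.6],[0,0.2,12.5,0,0,0,1.6],[0,0.2,12.5,0,0,0,1.6]]

```text
time_s: 9.3
tool_pos: [0.3504, 0.2686, 0.1766]
eef_rot: [3.14, 0.001, 2.493]
force: [-1.5, -1.0, 7.1]
opening: 0.227
gripper_force: 58.4
```

Emit:
drive_tool:
  moves:
    - [[0,0,-1,0,0,0,1.6],[0,0,-4,0,0,0,1.6],[0,0,-8,0,0,0,1.6],[0,0,-11,0,0,0,1.6],[0,0,-13,0,0,0,1.6],[0,0,-13.5,0,0,0,1.6],[0,0,-13.5,0,0,0,1.6]]

```text
time_s: 10.18
tool_pos: [0.3501, 0.2684, 0.3107]
eef_rot: [3.141, 0.0, 2.493]
force: [-0.7, 0.8, -0.4]
opening: 0.229
gripper_force: 59.0
```

```bash
python3 - <<'E'
from h import *
T=pose();im=get_image('wrist')
cv2.imwrite('pics/w4.png',im[100:480,100:540])
a=np.radians(188.2);x,y=.529+.05*np.cos(a),.4005+.05*np.sin(a);print(x,y)
go(x,y,.31,98.2)
E
```

```text
0.4795111884546106 0.3933685533147244
go [-2.77e+00  1.78e+01  1.00e-02] [-4.000e-02 -3.000e-02 -4.536e+01]
```

View pics/w4.png

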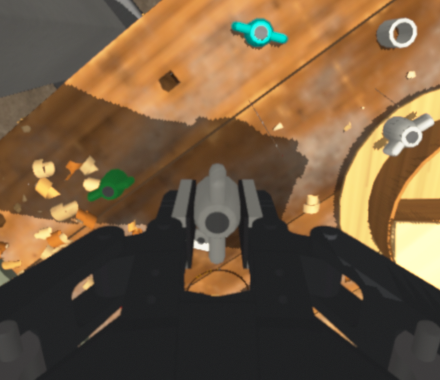

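The nut is held at its hub between the pads: crop (217,205), wings in line with the pads. I carry it over the opening.

Emit:
drive_tool:
  moves:
    - [[-0.2,1,0,0,0,-3,1.6],[-0.6,3.5,0,0,0,-9,1.6],[-1.1,6.5,0,0,0,-17,1.6],[-1.6,9.5,0,0,0,-25,1.6],[-2,12.5,0,0,0,-33,1.6],[-2.5,15.5,0,0,0,-40,1.6],[-2.8,17.3,0,0,0,-44,1.6],[-2.8,17.8,0,0,0,-45.4,1.6],[-2.8,17.8,0,0,0,-45.4,1.6],[-2.8,17.8,2,0,0,-45.4,1.6],[-2.8,17.8,4,0,0,-45.4,1.6],[-2.8,17.8,6,0,0,-45.4,1.6],[-2.8,17.8,7.2,0,0,-45.4,1.6],[-2.8,17.8,7.4,0,0,-45.4,1.6],[-2.8,17.8,7.4,0,0,-45.4,1.6]]

```text
time_s: 12.1
tool_pos: [0.48, 0.3934, 0.2372]
eef_rot: [3.141, 0.0, -2.998]
force: [0.0, 0.2, -1.1]
opening: 0.227
gripper_force: 59.0
```

```bash
python3 - <<'E'
from h import *
print(sense()['tool_pos'])
im=get_image('top');cv2.imwrite('pics/top5.png',im)
im=get_image('wrist');cv2.imwrite('pics/w5.png',im[60:480])
E
```

```text
[0.48003856 0.3934109  0.23723278]
```

View pics/w5.png

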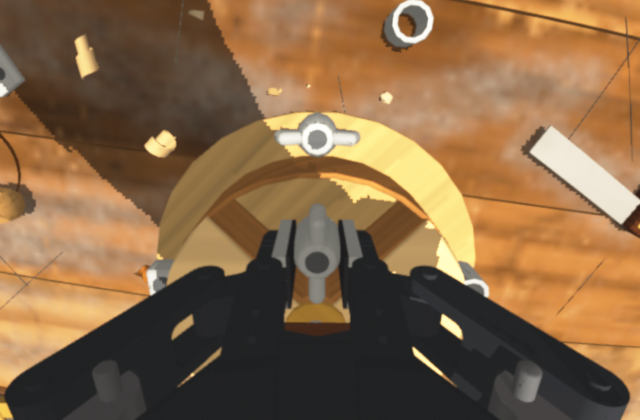

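The nut hangs centred in the opening. The wing nut sample at (317,135) sits midway between the cover corners at (208,212) and (428,215). I release.

Emit:
drive_tool:
  moves:
    - [[0,0,0,0,0,0,2.6],[0,0,0,0,0,0,3.2],[0,0,0,0,0,0,3.8],[0,0,0,0,0,0,3.8],[0,0,0,0,0,0,3.8],[0,0,-1,0,0,0,3.8],[0,0,-4,0,0,0,3.8],[0,0,-8,0,0,0,6],[0,0,-12,0,0,0,8],[0,0,-13,0,0,0,8],[0,0,-13,0,0,0,8],[0,0,-13,0,0,0,8]]

```text
time_s: 13.7
tool_pos: [0.4798, 0.3932, 0.3654]
eef_rot: [-3.14, -0.002, -2.998]
force: [-0.8, -0.1, 0.1]
opening: 0.934
gripper_force: 0.0
```

```bash
python3 - <<'E'
from h import *
im=get_image('wrist')
cv2.imwrite('pics/w6.png',cv2.resize(im[80:400,140:500],None,fx=1.8,fy=1.8))
E
```

```text
(no output)
```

View pics/w6.png

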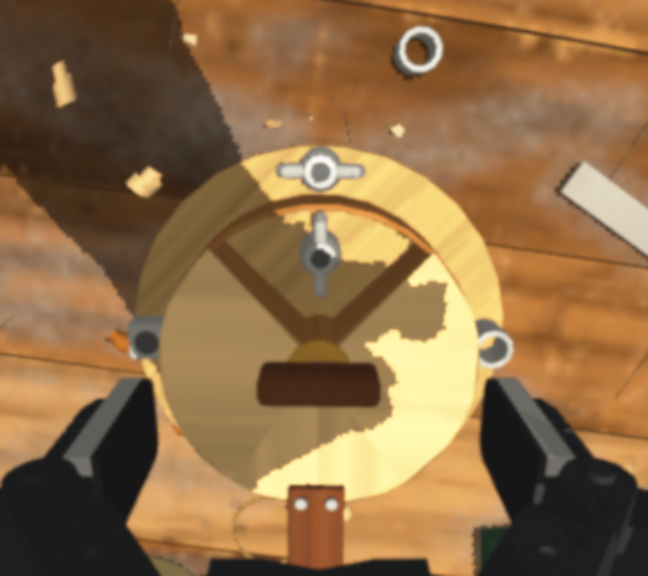

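The nut lies in the wing nut bin at (320,255). That bin is squarely under the opening, with both side walls symmetric, and the sleeve at (418,50) is standing.

```bash
python3 -c "
from station import *
print(close_job())"
```

```text
the job is handed in; nothing more can be done
None
```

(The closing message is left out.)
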